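# Rake loose dowels into close rows against a sprung stop

### The job

Take the rake from its mat and, from the tray's open end, comb the five scattered dowels along the tray into close parallel rows against the orange stop, pressing with the rake until the stop clearly gives by about 8 mm, without bottoming it. Then stand the rake back on its mat, leaving the rows as they are. Move the dowels only with the rake, and leave the jar, can and tape alone.

Things in the scene. Friction and masses are not known exactly. Their poses are not given: they have to be found in the camera images.
- dowel1_mid (a point): Centre of one of five alike square hardwood dowels, 100 x 12 x 12 mm, about 14 g, one end painted blue; its x axis runs along the dowel. It lies loose on the tray's floor.
- dowel2_mid (a point): Centre of one of five alike square hardwood dowels, 100 x 12 x 12 mm, about 14 g, one end painted blue; its x axis runs along the dowel. It lies loose on the tray's floor.
- dowel3_mid (a point): Centre of one of five alike square hardwood dowels, 100 x 12 x 12 mm, about 14 g, one end painted blue; its x axis runs along the dowel. It lies loose on the tray's floor.
- dowel4_mid (a point): Centre of one of five alike square hardwood dowels, 100 x 12 x 12 mm, about 14 g, one end painted blue; its x axis runs along the dowel. It lies loose on the tray's floor.
- dowel5_mid (a point): Centre of one of five alike square hardwood dowels, 100 x 12 x 12 mm, about 14 g, one end painted blue; its x axis runs along the dowel. It lies loose on the tray's floor.
- tray: Plywood tray fixed to the bench, 166 mm wide (x), 400 long (y); origin under its centre, floor 10 mm above it. Green side rails along y, 150 mm apart inside, stand 20 mm above the floor. The -y end is open, no wall; the +y end has the orange stop. The dowels start at y -160 to +122 mm, flat on the floor, apart, up to 0.6 rad askew either way.
- tray_mouth (a point): Centre of the tray's floor at the open end's edge (tray y = -200 mm, on the floor). Axes as the tray's. The floor is bare from here to the first dowel, at least 40 mm, room to set the rake down.
- stop (a joint): Push-back of the orange sprung stop towards tray +y, in m: 0 at rest, about 3 N to start, 0.6 N more per mm, bottoms at 0.020, springs back. Plate 24 mm tall across the tray, on a clamped steel carriage set differently each time: its face (towards -y) rests anywhere from tray y = +124 to +154 mm. That is not reported: find it by touch.
- rake_grip (a point): Middle of the rake's wooden handle, 85 mm above the underside of the teeth; z up along it. Rake: head 130 mm long (x), 24 thick (y), with eight teeth below, together 30 tall; gaps 7 mm, too narrow for a dowel. Handle 30 (x) by 24 (y) mm on the head's middle, top 110 mm above the teeth's underside. 0.2 to 0.33 kg. Starts standing on its teeth on the mat.
- mat: Black rubber parking mat for the rake, fixed, 190 (x) x 100 (y) x 4 mm; origin under its centre.
- jar: Bystander: glass jar with a steel lid, 64 mm across, 85 mm tall; origin under its centre.
- can: Bystander: steel can, 70 mm across, 95 mm tall; origin under its centre.
- tape: Bystander: yellow roll of tape lying flat, 90 mm across, 40 mm tall; origin under its centre.
Things that resemble listed ones, but are neither listed nor needed, are in the scene too. What is shaped like the part that bears dowel4_mid but black or white is not meant.

How it is judged:
By the outcome, as a careful person would: the job done as asked, in the order asked, and still so for the second after the job is handed in, with the robot touching nothing.
It also fails if it takes over 64 s, if anything falls off the work surface, if the arm or the gripper's body presses on something with over 40 N, if the wrist force passes 120 N, or if a joint passes its speed limit or range.

### The arm

A 6-joint arm with a two-finger parallel gripper is mounted at the origin on the work surface. World frame = base frame: x ahead of the robot, y to its left, z up, the work surface at z = 0. Lengths are in mm, angles in rad, forces in N, time in s.
With the tool pointing down it reaches from about 275 to 750 mm from the base axis. Payload 10.2 kg.
Tool frame: the origin (TCP) lies at the very end of the fingers, on their centre line; the grasp point (between the pads) lies 19 mm behind it (ctrl.tcp_to_grasp is the distance from the TCP to the grasp point, in mm); z points along the fingers, y is the direction in which the jaws open and shut (so a half turn about z gives the same grasp; the last joint's range is limited). The gripper opens to 85 mm and grips with 20 to 120 N. Pads are 22 mm wide; open, the fingers measure 114 mm over their backs; the gripper's body (76 mm by 85 mm) begins 54 mm behind the grasp point. The pads swing forward as they close: fully open they stand 13 mm farther back than shut.
Start: joints at [-1.429, 0.313, 1.498, -0, 1.331, -0.223], TCP at [187.288, -490.463, 206.394] pointing down, gripper open.
Joint ranges: [-2.94, 2.94], [-0.97, 2.17], [0.19, 2.56], [-1.23, 4.37], [0.02, 3.11], [-2.88, 2.88]. Speed limits (rad/s): [2.39, 2.39, 3.01, 3.14, 3.14, 3.14].

### API

Orientations are given as a unit quaternion [w, x, y, z].
In Python, from rig import ctrl, cams, job gives the robot as it stands. The module is installed in compiled form; this text tells all that it offers.
- The arm moves only by the tool drive_tool, never from a script. Its arguments are lists of equal length, an entry for each row: "gripper": the opening, from 0 (shut) to 1 (fully open); "dp": the shift along the tool's x, y, z normalised to -1 to 1, where 1 is 0.2 m, a list of three; "twist": the turn about the tool's z normalised to -1 to 1, where 1 is 90 degrees. In form: {"gripper": [gripper, ...], "dp": [[tx, ty, tz], ...], "twist": [twist, ...]}. A call has 1 to 20 rows; each row is the pose to reach, as a shift and turn from the pose commanded when the call began, along the tool's axes at that moment; what a row does not reach only later rows make up. A row lasts 1/10 s, in which the tool goes at most 50 mm and 8.59 degrees, less where a joint would pass 70% of its speed; a pose out of reach is approached as far as the arm can. A call with a number of a shift or a turn outside -1 to 1 is refused whole. A call with a gripper value outside its range is refused whole. The fingers move at their own pace and stop on an object; "newtons" is the grip in N (left out, the last holds). Time passes only in rows, so rows that repeat a pose let the fingers close. It gives the time, the measured TCP pose, the force and the opening at its end, in the units of the state.
- ctrl.sense(): the state, without advancing time (a new reading comes with each control period).
- cams.capture(name): name is "side" or "top"; returns a dict with "pixels" (480x640x3 uint8, red, green, blue), "camera_matrix" (3x3 intrinsics, pixels), "k1" (the pictures are not rectified: a ray, as slopes to the right and down, at radius r is drawn at 1 + k1 r^2 times it, then the intrinsics apply), "xyz" and "orientation" of the camera in the world. Camera axes: x right, y down, z forward; pixel columns grow to the right and rows downward; lengths in mm; the calibration is good to about 2 mm. A picture is of the moment at which its call begins. There is no depth.
- job.finish_job(): hands the job in, once; it reports no verdict.
The state is a dict: "time_s": time; "joints": joint angles; "dq": joint speeds; "tau": joint torques, N m; "eef_pos": TCP position; "ee_rot": TCP orientation; "force": force on the tool from outside, world axes, zero at the start; "wrist_torque": the same for the moment, N m; "grip_width": opening from 0.0 (shut) to 1.0 (fully open).
Only numpy, scipy, OpenCV 4.12 (cv2) and the standard library are available. Lean on these libraries where they do the work, as an engineer would, in place of code of your own. Each camera call takes 0.05 s, during which the arm holds its last target.

## Working session

There is one attempt and no reset: what is moved stays moved. The work goes in short steps, Python scripts to look and compute and a tool call to move; the robot and the scene stay as the last step left them, time stands still between calls to the robot, and variables do not carry over. Pictures are saved under pics/ and viewed, and the job is handed in when it is done.

Besides the shell and the picture viewer there is one more tool, called as name(argument=value, ...), one argument or row to a line, values as JSON. drive_tool: Moves the arm, as the interface text tells. Scaled input: -1 to 1 covers 0.2 m each way for a shift and 90 degrees each way for a turn. Its arguments: {"type":"object","properties":{"gripper":{"type":"array","items":{"type":"number"}},"dp":{"type":"array","items":{"type":"array","items":{"type":"number"}}},"twist":{"type":"array","items":{"type":"number"}},"newtons":{"type":"number"}},"required":["gripper","dp","twist"]}

```bash
mkdir -p pics; ls
python3 - <<'E'
from rig import ctrl,cams,job
import cv2
print(ctrl.sense(), ctrl.tcp_to_grasp)
for n in ("side","top"):
    d=cams.capture(n); cv2.imwrite(f"pics/{n}0.png",d["pixels"][:,:,::-1])
    print(n,{k:v for k,v in d.items() if k!="pixels"})
E
```

```text
pics
{'time_s': 0.0, 'joints': array([-1.42936619e+00,  3.13438432e-01,  1.49847525e+00,  2.51307356e-05,
        1.33101077e+00, -2.23366628e-01]), 'dq': array([-0.00051176,  0.00109777,  0.00075288, -0.00049585, -0.00058905,
       -0.00021495]), 'tau': array([ 1.52489891e-03, -4.12260354e+01, -2.59741884e+01, -2.79255062e-05,
        4.15186136e-03,  7.76182745e-07]), 'eef_pos': array([ 187.26613828, -490.13872794,  205.82665622]), 'ee_rot': array([-6.64841932e-04,  9.83411806e-01,  1.81385709e-01,  3.94667726e-05]), 'force': array([ 0.25822131,  0.01420976, -0.4031133 ]), 'wrist_torque': array([-0.00144183, -0.00638343, -0.01468889]), 'grip_width': 0.9991625867502959} 18.700000000000003
side {'camera_matrix': array([[501.30474579,   0.        , 315.01297605],
       [  0.        , 501.30474579, 246.73095551],
       [  0.        ,   0.        ,   1.        ]]), 'k1': 0.025475858499500435, 'xyz': array([397.13373903, 512.62517345, 719.42343742]), 'orientation': array([ 0.0531706 , -0.11170487,  0.92414005, -0.36146933])}
top {'camera_matrix': array([[477.83715261,   0.        , 319.65674845],
       [  0.        , 477.83715261, 237.82395465],
       [  0.        ,   0.        ,   1.        ]]), 'k1': -0.03354652530882713, 'xyz': array([ 402.97598679,  -39.48717406, 1108.43405912]), 'orientation': array([ 0.05784771, -0.6989973 ,  0.71070604, -0.05434462])}
```

View pics/top0.png

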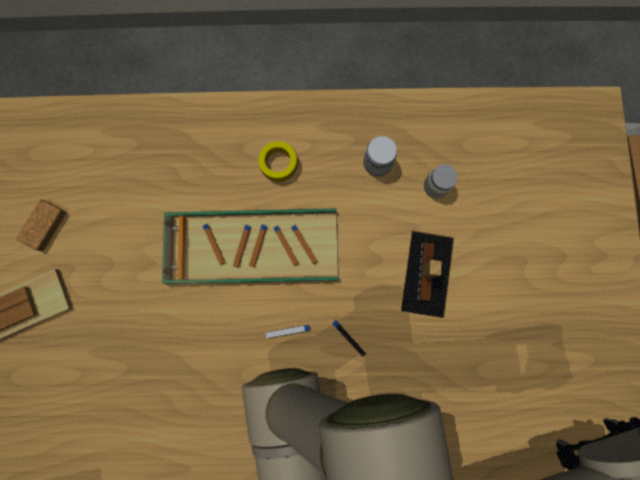

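View pics/side0.png

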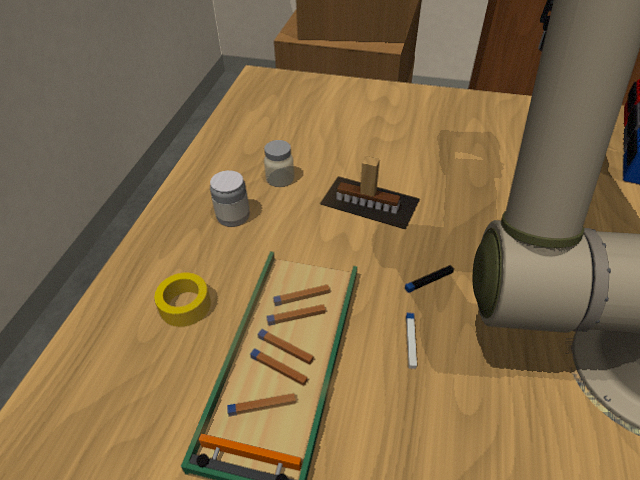

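The top view shows the tray (cols 163–338, rows 210–285) with its orange stop at col ~181, and five dowels lying across it. The rake is on the mat at (428,272), the jar at (440,180), the can at (380,155) and the tape at (278,160). Next I measure.

```bash
cat > h.py <<'E'
import numpy as np,cv2
from rig import ctrl,cams,job
from scipy.spatial.transform import Rotation as R
def cam(n):
    d=cams.capture(n); return d
def ray(d,px):
    K=d["camera_matrix"];px=np.atleast_2d(px).astype(float)
    q=np.c_[(px[:,0]-K[0,2])/K[0,0],(px[:,1]-K[1,2])/K[1,1]]
    u=q.copy()
    for _ in range(10): u=q/(1+d["k1"]*(u**2).sum(1,keepdims=True))
    w=d["orientation"]; Rm=R.from_quat([w[1],w[2],w[3],w[0]]).as_matrix()
    v=np.c_[u,np.ones(len(u))]@Rm.T
    return d["xyz"],v
def onz(d,px,z):
    o,v=ray(d,px); return o+v*((z-o[2])/v[:,2])[:,None]
def proj(d,P):
    P=np.atleast_2d(P).astype(float);w=d["orientation"];Rm=R.from_quat([w[1],w[2],w[3],w[0]]).as_matrix()
    c=(P-d["xyz"])@Rm; u=c[:,:2]/c[:,2:]; u=u*(1+d["k1"]*(u**2).sum(1,keepdims=True)); K=d["camera_matrix"]
    return np.c_[u[:,0]*K[0,0]+K[0,2],u[:,1]*K[1,1]+K[1,2]]
def hsv(d): return cv2.cvtColor(d["pixels"],cv2.COLOR_RGB2HSV)
def mask(d,lo,hi): return cv2.inRange(hsv(d),np.array(lo),np.array(hi))
def comps(m,amin=15):
    n,l,s,c=cv2.connectedComponentsWithStats(m)
    return [(s[i],c[i],l==i) for i in range(1,n) if s[i,4]>=amin]
def mar(m):
    ys,xs=np.where(m); r=cv2.minAreaRect(np.c_[xs,ys].astype(np.float32)); return r,cv2.boxPoints(r)
E
python3 - <<'E'
from h import *
for n in("top","side"):
    d=cam(n);H=hsv(d)
    print(n)
    if n=="top":
        pts={'rail':(250,213),'orange':(180,248),'dowel':(213,242),'blue':(206,227),'mat':(412,300),'handle':(435,268),'head':(425,285),'floor':(200,250)}
    else: pts={'rail':(345,310),'orange':(240,450),'handletop':(370,160),'handle':(370,180),'head':(350,190),'mat':(340,208)}
    print({k:H[v[1],v[0]].tolist() for k,v in pts.items()})
    g=mask(d,(40,80,30),(90,255,255)); print('green',[(s.tolist()) for s,c,_ in comps(g,30)])
    b=mask(d,(100,120,50),(130,255,255)); print('blue',[(s.tolist(),c.round(1).tolist()) for s,c,_ in comps(b,5)])
    k=mask(d,(0,0,0),(180,255,45)); print('black',[(s.tolist(),c.round(1).tolist()) for s,c,_ in comps(k,300)])
d=cam("top")
cv2.imwrite("pics/topz.png",cv2.resize(d["pixels"][200:320,155:355,::-1],None,fx=4,fy=4,interpolation=cv2.INTER_CUBIC))
cv2.imwrite("pics/topr.png",cv2.resize(d["pixels"][220:325,390:470,::-1],None,fx=5,fy=5,interpolation=cv2.INTER_CUBIC))
E
```

```text
top
{'rail': [71, 140, 71], 'orange': [16, 200, 158], 'dowel': [13, 168, 132], 'blue': [109, 170, 105], 'mat': [45, 44, 23], 'handle': [18, 126, 160], 'head': [11, 161, 79], 'floor': [22, 103, 159]}
green [[164, 208, 172, 13, 616], [202, 277, 136, 6, 441], [162, 279, 16, 5, 39], [178, 280, 15, 4, 35]]
blue [([204, 225, 4, 4, 11], [205.5, 226.4]), ([245, 226, 4, 4, 12], [246.7, 227.5]), ([261, 226, 5, 4, 13], [263.2, 227.2]), ([275, 227, 4, 4, 11], [276.5, 228.4]), ([293, 226, 4, 4, 10], [294.1, 227.7]), ([333, 321, 6, 6, 19], [335.6, 323.6]), ([305, 326, 4, 5, 16], [306.6, 327.8])]
black [([402, 232, 51, 85, 2458], [426.9, 275.5]), ([324, 394, 108, 32, 1809], [377.5, 408.1]), ([543, 418, 97, 62, 1936], [598.2, 447.0])]
side
{'rail': [70, 105, 104], 'orange': [13, 255, 141], 'handletop': [17, 134, 173], 'handle': [17, 139, 101], 'head': [12, 183, 89], 'mat': [6, 59, 43]}
green [[181, 252, 93, 228, 1490], [299, 266, 58, 214, 1197]]
blue [([623, 128, 17, 56, 393], [634.2, 165.0]), ([405, 283, 10, 9, 52], [409.0, 286.5]), ([406, 313, 8, 5, 32], [409.6, 315.4]), ([251, 350, 8, 7, 20], [255.0, 352.6]), ([228, 404, 7, 9, 48], [231.1, 407.7])]
black [([623, 82, 15, 94, 858], [630.5, 128.8]), ([328, 188, 91, 41, 1279], [382.0, 210.0]), ([473, 228, 27, 91, 1109], [483.6, 278.7]), ([410, 266, 43, 25, 336], [432.0, 277.1]), ([601, 330, 35, 28, 376], [615.1, 340.8])]
```

View pics/topz.png

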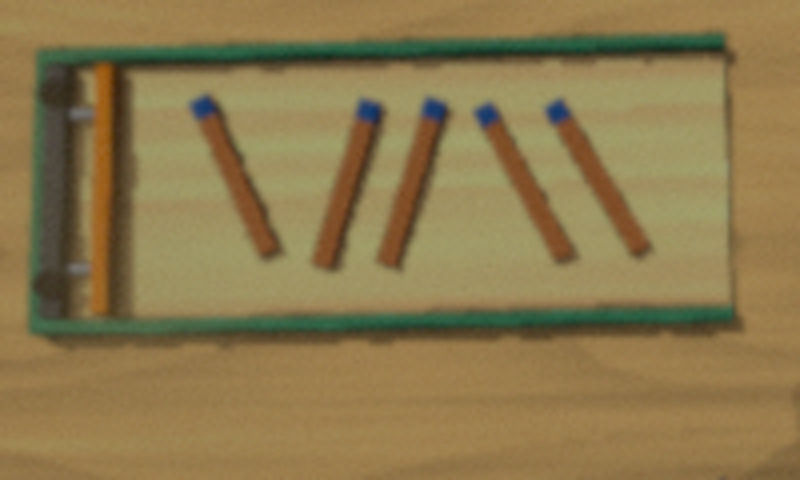

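View pics/topr.png

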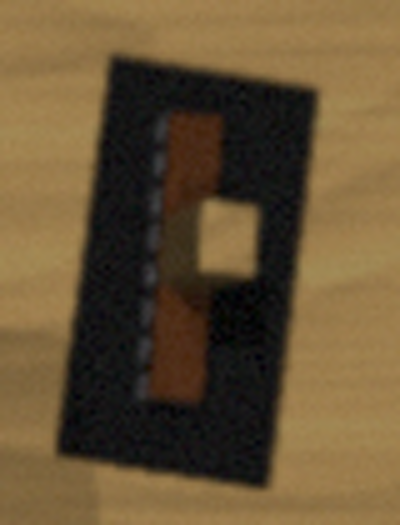

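```bash
cat > meas.py <<'E'
from h import *
from scipy.optimize import least_squares
def raymid(pt,ps): pass
d=cam("top");s=cam("side")
Z=lambda x,y,x0,y0,f:((x+.5)/f-.5+x0,(y+.5)/f-.5+y0)
# rails
g=mask(d,(40,60,25),(95,255,255))
L=[]
for r0,r1 in((200,225),(270,292)):
    m=g.copy();m[:r0]=0;m[r1:]=0;m[:,:175]=0;m[:,330:]=0
    ys,xs=np.where(m);P=onz(d,np.c_[xs,ys],30)
    vx,vy,x0,y0=cv2.fitLine(P[:,:2].astype(np.float32),cv2.DIST_HUBER,0,.01,.01).ravel()
    if vy<0: vx,vy=-vx,-vy
    L.append((vx,vy,x0,y0));print("rail dir",vx,vy,"yaw",np.degrees(np.arctan2(-vx,vy)),x0,y0)
v=np.array([sum(l[0] for l in L),sum(l[1] for l in L)]);v/=np.linalg.norm(v);n=np.array([v[1],-v[0]])
a=[n@np.array(l[2:]) for l in L];print("rail sep",a[0]-a[1])
mid=(a[0]+a[1])/2
tl=onz(d,[Z(38,50,155,200,4),Z(32,332,155,200,4)],30);tr=onz(d,[Z(725,40,155,200,4),Z(735,313,155,200,4)],30)
e=onz(d,[Z(726,70,155,200,4),Z(733,300,155,200,4)],10)
print("far end y'",tl[:,:2]@v,"open",tr[:,:2]@v,"floor edge",e[:,:2]@v)
end=(e[:,:2]@v).mean()
C=n*mid+v*(end+200)
print("tray centre",C,"v",v,"yaw",np.degrees(np.arctan2(-v[0],v[1])))
# mat
P=onz(d,[Z(*q,390,220,5) for q in((112,58),(318,90),(270,488),(58,455))],4)
print("mat",P.round(1).tolist(),"c",P[:,:2].mean(0),[np.linalg.norm(P[i]-P[(i+1)%4]).round(1) for i in range(4)])
for i,j in((3,0),(2,1)): w=P[j]-P[i];print("mat long dir yaw",np.degrees(np.arctan2(w[1],w[0])))
# handle top plane z=114; head top z=34
P=onz(d,[Z(*q,390,220,5) for q in((203,198),(260,203),(256,276),(198,276))],114)
print("handle",P.round(1).tolist(),"c",P.mean(0),[np.linalg.norm(P[i]-P[(i+1)%4]).round(1) for i in range(4)])
P=onz(d,[Z(*q,390,220,5) for q in((167,113),(223,113),(206,402),(149,398))],34)
print("head",P.round(1).tolist(),"c",P.mean(0),[np.linalg.norm(P[i]-P[(i+1)%4]).round(1) for i in range(4)])
for i,j in((3,0),(2,1)): w=P[j]-P[i];print("head yaw",np.degrees(np.arctan2(w[1],w[0])))
# dowels in tray frame
D=[((203,105),(271,255)),((371,108),(325,265)),((435,105),(388,265)),((487,113),(567,258)),((557,110),(640,252))]
for p,q in D:
    P=onz(d,[Z(*p,155,200,4),Z(*q,155,200,4)],22)[:,:2]-C
    t=np.c_[P@n,P@v];w=t[0]-t[1];print("dowel c",t.mean(0).round(1),"ends",t.round(1).tolist(),"len",np.linalg.norm(w).round(1))
P=onz(d,[Z(112,65,155,200,4),Z(112,315,155,200,4)],34)[:,:2]-C;print("stop face?",(P@v))
# side head/handle
E
python3 meas.py
python3 - <<'E'
from h import *
s=cam("side")
cv2.imwrite("pics/sider.png",cv2.resize(s["pixels"][145:235,310:430,::-1],None,fx=6,fy=6,interpolation=cv2.INTER_CUBIC))
E
```

```text
rail dir -0.006596831 0.99997824 yaw 0.37797332 639.1068 120.28262
rail dir -0.003805823 0.9999927 yaw 0.21805811 482.0732 113.89695
rail sep 157.06467
far end y' [320.78448569 319.3191003 ] open [-77.33997737 -78.78235483] floor edge [-78.10723167 -78.5267479 ]
tray centre [560.55092412 124.60030674] v [-0.00520133  0.99998647] yaw 0.2980157
mat [[592.0, -252.3, 4.0], [575.1, -348.3, 4.0], [391.5, -315.5, 4.0], [408.2, -219.2, 4.0]] c [ 491.703406   -283.80804881] [np.float64(97.5), np.float64(186.5), np.float64(97.8), np.float64(186.7)]
mat long dir yaw -10.229644316131902
mat long dir yaw -10.135324830487873
handle [[513.0, -266.5, 114.0], [510.5, -290.3, 114.0], [480.0, -286.9, 114.0], [480.4, -262.7, 114.0]] c [ 495.97682738 -276.61907595  114.        ] [np.float64(23.9), np.float64(30.7), np.float64(24.2), np.float64(32.8)]
head [[561.0, -270.4, 34.0], [560.6, -295.9, 34.0], [430.3, -281.4, 34.0], [432.5, -256.0, 34.0]] c [ 496.10752843 -275.92541642   34.        ] [np.float64(25.5), np.float64(131.1), np.float64(25.5), np.float64(129.3)]
head yaw -6.394446791398717
head yaw -6.356518319818265
dowel c [ 5.5 84. ] ends [[49.6, 104.3], [-38.6, 63.7]] len 97.1
dowel c [ 0.3 19.6] ends [[45.6, 6.6], [-45.0, 32.7]] len 94.3
dowel c [  0.4 -17. ] ends [[46.6, -30.5], [-45.8, -3.4]] len 96.3
dowel c [ -1.4 -83.2] ends [[41.2, -60.6], [-44.0, -105.7]] len 96.4
dowel c [   0.3 -124.3] ends [[42.0, -101.1], [-41.4, -147.5]] len 95.5
stop face? [154.4668932  151.03237028]
```

View pics/sider.png

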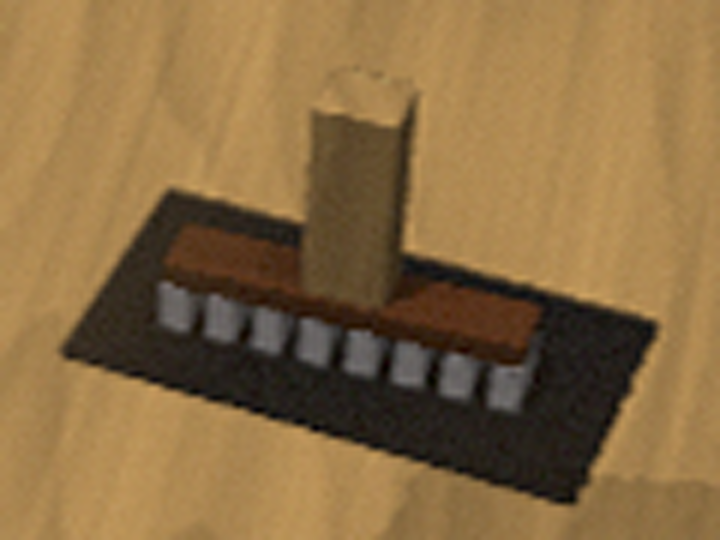

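```bash
cat > go.py <<'E'
import sys
from h import *
def st():
    s=ctrl.sense();q=s["ee_rot"];Rm=R.from_quat([q[1],q[2],q[3],q[0]]).as_matrix()
    return s,Rm
def dp(x,y,z,yaw):
    s,Rm=st();a=np.degrees(np.arctan2(Rm[1,0],Rm[0,0]))
    d=Rm.T@(np.array([x,y,z])-s["eef_pos"])
    print("t",round(s["time_s"],2),"pos",s["eef_pos"].round(2),"yaw",round(a,2),"tilt z",Rm[:,2].round(4),"F",s["force"].round(2),"w",round(s["grip_width"],3))
    print("mm",d.round(2),"dp",(d/200).round(4).tolist(),"twist",round((a-yaw)/90,4))
dp(*map(float,sys.argv[1:]))
E
python3 go.py 496 -276.3 206 -6.4; python3 go.py 341 -383 206 20.9
python3 - <<'E'
from h import *
d=cam("top")
print(onz(d,[(441,176)],85),onz(d,[(381,147)],95),onz(d,[(278,160)],20))
E
```

```text
t 0.4 pos [ 187.28 -490.42  206.31] yaw 20.9 tilt z [-0.e+00  2.e-04 -1.e+00] F [ 0.86 -0.37  0.13] w 1.0
mm [ 3.6479e+02 -8.9890e+01  3.4000e-01] dp [1.824, -0.4494, 0.0017] twist 0.3034
t 0.4 pos [ 187.28 -490.42  206.31] yaw 20.9 tilt z [-0.e+00  2.e-04 -1.e+00] F [ 0.86 -0.37  0.13] w 1.0
mm [181.93 -45.51   0.32] dp [0.9096, -0.2276, 0.0016] twist 0.0
[[ 701.17167013 -307.02310124   85.        ]] [[ 766.96504349 -175.06880987   95.        ]] [[766.04430737  60.32637764  20.        ]]
```

drive_tool(
  gripper=[1,1,1,1,1,1,1,1,1,1],
  dp=[
    [0.05,-0.01,0],
    [0.15,-0.04,0],
    [0.27,-0.07,0],
    [0.39,-0.1,0],
    [0.51,-0.13,0],
    [0.63,-0.16,0],
    [0.75,-0.19,0],
    [0.84,-0.21,0],
    [0.9,-0.228,0],
    [0.91,-0.228,0],
  ],
  twist=[0.02,0.05,0.09,0.13,0.17,0.21,0.25,0.28,0.303,0.303],
)

```text
time_s: 1.45
eef_pos: [341.9, -382.2, 206.4]
ee_rot: [-0.0, 0.998, -0.055, 0.0]
force: [-0.4, -0.9, 0.3]
grip_width: 1.004
```

```bash
python3 go.py 496 -276.3 150 -6.4
```

```text
t 1.45 pos [ 341.86 -382.18  206.43] yaw -6.29 tilt z [ 1.e-04  1.e-04 -1.e+00] F [-0.4  -0.93  0.32] w 1.004
mm [ 141.61 -122.12   56.46] dp [0.708, -0.6106, 0.2823] twist 0.0012
```

drive_tool(
  gripper=[1,1,1,1,1,1,1,1,1,1,1],
  dp=[
    [0.04,-0.034,0],
    [0.12,-0.103,0],
    [0.22,-0.19,0],
    [0.32,-0.276,0.02],
    [0.42,-0.362,0.06],
    [0.52,-0.448,0.12],
    [0.6,-0.517,0.18],
    [0.67,-0.578,0.24],
    [0.708,-0.611,0.28],
    [0.708,-0.611,0.282],
    [0.708,-0.611,0.282],
  ],
  twist=[0,0,0,0,0,0,0,0,0.001,0.001,0.001],
)

```text
time_s: 2.55
eef_pos: [495.0, -277.7, 150.3]
ee_rot: [0.0, 0.998, -0.056, -0.0]
force: [0.1, 0.6, 0.4]
grip_width: 0.997
```

```bash
python3 go.py 496 -276.3 60 -6.4
python3 - <<'E'
from h import *
for n in("top","side"):
    d=cam(n);c=proj(d,[496,-276,100])[0].astype(int)
    x,y=max(c[0]-100,0),max(c[1]-75,0)
    cv2.imwrite(f"pics/{n}1.png",cv2.resize(d["pixels"][y:y+150,x:x+200,::-1],None,fx=4,fy=4))
E
```

```text
t 2.55 pos [ 495.01 -277.72  150.25] yaw -6.46 tilt z [-1.e-04 -3.e-04 -1.e+00] F [0.12 0.6  0.41] w 0.997
mm [ 0.83 -1.55 90.25] dp [0.0041, -0.0078, 0.4513] twist -0.0007
```

View pics/side1.png

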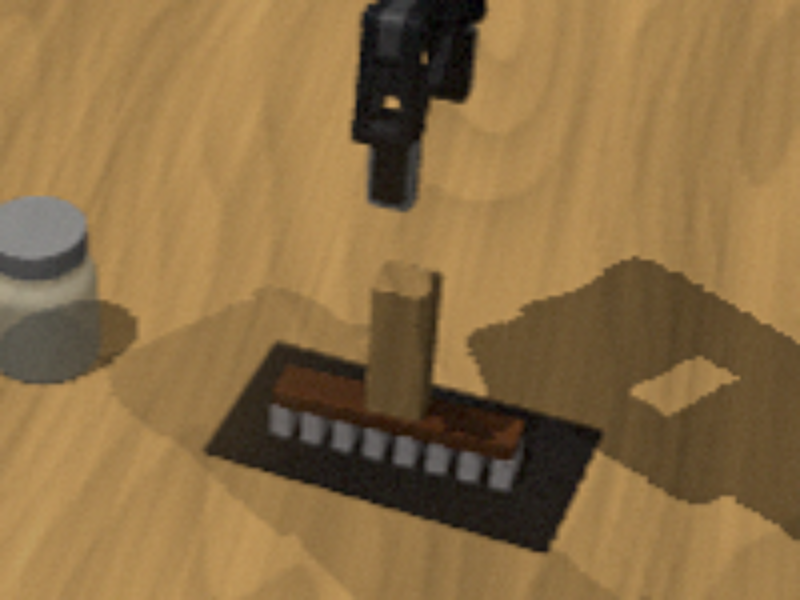

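The gripper hangs aligned above the handle. In this crop the finger is at (395,170) and the handle top at (405,275). I descend and close.

drive_tool(
  gripper=[1,1,1,1,1,1,1,1,0.6,0.4,0.2,0,0,0,0,0,0,0],
  dp=[
    [0.002,-0.004,0.03],
    [0.004,-0.007,0.1],
    [0.004,-0.008,0.18],
    [0.004,-0.008,0.27],
    [0.004,-0.008,0.36],
    [0.004,-0.008,0.42],
    [0.004,-0.008,0.451],
    [0.004,-0.008,0.451],
    [0.004,-0.008,0.451],
    [0.004,-0.008,0.451],
    [0.004,-0.008,0.451],
    [0.004,-0.008,0.451],
    [0.004,-0.008,0.451],
    [0.004,-0.008,0.451],
    [0.004,-0.008,0.451],
    [0.004,-0.008,0.451],
    [0.004,-0.008,0.451],
    [0.004,-0.008,0.451],
  ],
  twist=[0,0,0,0,0,0,0,0,0,0,0,0,0,0,0,0,0,0],
  newtons=80,
)

```text
time_s: 4.45
eef_pos: [496.6, -276.1, 60.3]
ee_rot: [0.0, 0.998, -0.056, 0.0]
force: [-0.3, -1.9, 5.7]
grip_width: 0.267
```

```bash
python3 go.py 496 -276.3 110 -6.4
```

```text
t 4.45 pos [ 496.57 -276.09   60.29] yaw -6.46 tilt z [ 9.e-04 -1.e-03 -1.e+00] F [-0.27 -1.87  5.68] w 0.267
mm [ -0.5    0.31 -49.71] dp [-0.0025, 0.0016, -0.2485] twist -0.0007
```

drive_tool(
  gripper=[0,0,0,0,0,0,0,0],
  dp=[
    [0,0,-0.02],
    [0,0,-0.06],
    [0,0,-0.12],
    [0,0,-0.18],
    [0,0,-0.22],
    [0,0,-0.25],
    [0,0,-0.25],
    [0,0,-0.25],
  ],
  twist=[0,0,0,0,0,0,0,0],
)

```text
time_s: 5.25
eef_pos: [496.2, -275.6, 109.6]
ee_rot: [-0.0, 0.998, -0.056, -0.0]
force: [-0.2, -0.4, -2.3]
grip_width: 0.263
```

```bash
python3 go.py 560.5 -55.5 110 0.3
python3 - <<'E'
from h import *
for n in("top","side"):
    d=cam(n);c=proj(d,[496,-276,100])[0].astype(int)
    x,y=max(c[0]-100,0),max(c[1]-75,0)
    cv2.imwrite(f"pics/{n}2.png",cv2.resize(d["pixels"][y:y+150,x:x+200,::-1],None,fx=4,fy=4))
E
```

```text
t 5.25 pos [ 496.15 -275.58  109.56] yaw -6.46 tilt z [-4.e-04  3.e-04 -1.e+00] F [-0.21 -0.4  -2.25] w 0.263
mm [  39.18 -225.92   -0.39] dp [0.1959, -1.1296, -0.002] twist -0.0751
```

View pics/side2.png

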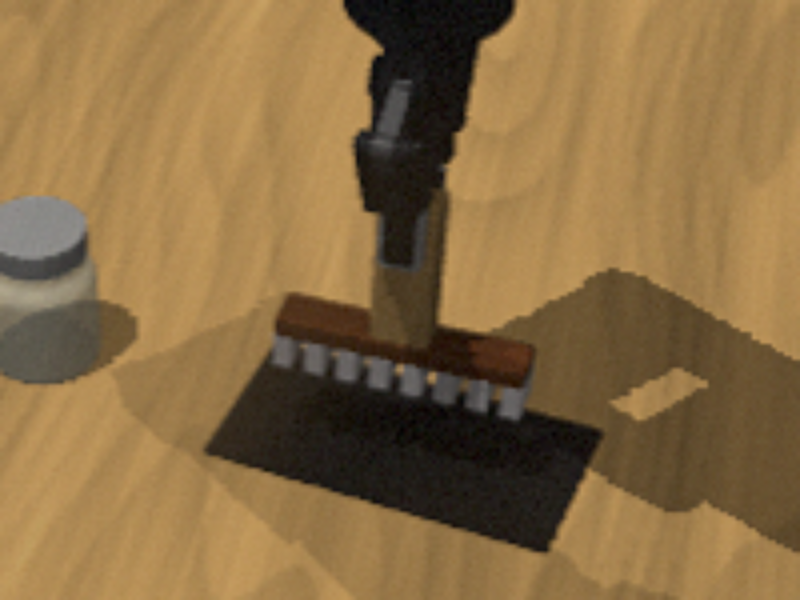

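drive_tool(
  gripper=[0,0,0,0,0,0,0,0,0,0,0,0],
  dp=[
    [0.006,-0.03,0],
    [0.02,-0.1,0],
    [0.035,-0.2,0],
    [0.055,-0.31,0],
    [0.075,-0.42,0],
    [0.095,-0.53,0],
    [0.115,-0.64,0],
    [0.135,-0.75,0],
    [0.15,-0.86,0],
    [0.165,-0.94,0],
    [0.17,-0.98,0],
    [0.17,-0.98,0],
  ],
  twist=[0,-0.01,-0.02,-0.03,-0.04,-0.05,-0.06,-0.07,-0.075,-0.075,-0.075,-0.075],
)

```text
time_s: 6.55
eef_pos: [552.2, -83.8, 109.7]
ee_rot: [-0.0, 1.0, 0.003, -0.0]
force: [1.2, -0.4, -2.2]
grip_width: 0.269
```

```bash
python3 go.py 561.5 -57 72 0.3
```

```text
t 6.55 pos [552.23 -83.82 109.73] yaw 0.37 tilt z [-2.e-04  0.e+00 -1.e+00] F [ 1.2  -0.4  -2.23] w 0.269
mm [  9.45 -26.75  37.73] dp [0.0473, -0.1338, 0.1886] twist 0.0008
```

drive_tool(
  gripper=[0,0,0,0,0],
  dp=[
    [0.02,-0.05,0],
    [0.04,-0.11,0],
    [0.047,-0.134,0],
    [0.047,-0.134,0],
    [0.047,-0.134,0],
  ],
  twist=[0,0,0,0,0],
)

```text
time_s: 7.05
eef_pos: [561.4, -58.0, 109.8]
ee_rot: [0.0, 1.0, 0.003, -0.0]
force: [-0.5, 0.4, -3.2]
grip_width: 0.268
```

```bash
python3 go.py 561.5 -57 69 0.3
python3 - <<'E'
from h import *
for n in("top","side"):
    d=cam(n)
    if n=="side": x,y=200,200
    else: x,y=200,180
    cv2.imwrite(f"pics/{n}3.png",cv2.resize(d["pixels"][y:y+150,x:x+200,::-1],None,fx=4,fy=4))
E
```

```text
t 7.05 pos [561.38 -58.   109.77] yaw 0.3 tilt z [-1.e-04 -1.e-04 -1.e+00] F [-0.46  0.37 -3.18] w 0.268
mm [ 0.13 -1.   40.77] dp [0.0007, -0.005, 0.2038] twist 0.0
```

View pics/side3.png

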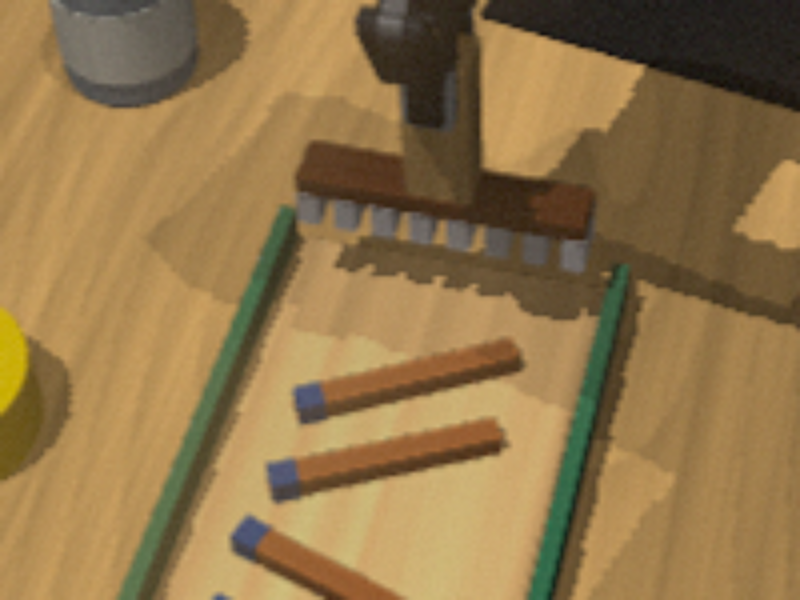

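View pics/top3.png

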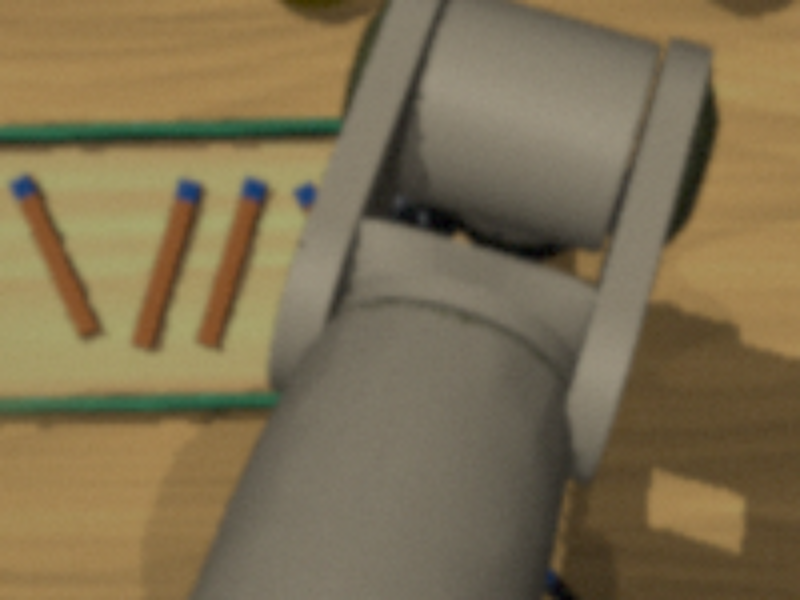

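Run:
```python
from h import *
d=cam("side")
Z=lambda x,y:((x+.5)/4-.5+200,(y+.5)/4-.5+200)
print("rail end tops (centres)",onz(d,[Z(285,209),Z(622,268)],30).round(1))
print("teeth bottoms front edge",onz(d,[Z(300,219),Z(584,271)],53.7).round(1))
print("head top ends front",onz(d,[Z(298,183),Z(588,222)],83.7-4).round(1))
```

```text
rail end tops (centres) [[642.3 -73.1  30. ]
 [483.  -73.7  30. ]]
teeth bottoms front edge [[625.5 -48.7  53.7]
 [495.8 -48.   53.7]]
head top ends front [[623.8 -46.8  79.7]
 [495.9 -53.5  79.7]]
```

drive_tool(
  gripper=[0,0,0,0,0,0,0,0],
  dp=[
    [0.003,0,0.02],
    [0.006,0,0.06],
    [0.006,0,0.11],
    [0.006,0,0.16],
    [0.006,0,0.195],
    [0.006,0,0.207],
    [0.006,0,0.207],
    [0.006,0,0.207],
  ],
  twist=[0,0,0,0,0,0,0,0],
)

```text
time_s: 8.0
eef_pos: [562.8, -58.0, 68.7]
ee_rot: [0.0, 1.0, 0.003, 0.0]
force: [0.1, 0.8, -1.9]
grip_width: 0.27
```

```bash
python3 go.py 562.5 -57 66.5 0.3
python3 - <<'E'
from h import *
d=cam("side");x,y=200,200
cv2.imwrite("pics/side4.png",cv2.resize(d["pixels"][y:y+150,x:x+200,::-1],None,fx=4,fy=4))
E
```

```text
t 8.0 pos [562.8  -57.96  68.67] yaw 0.29 tilt z [ 5.e-04 -1.e-04 -1.e+00] F [ 0.06  0.78 -1.95] w 0.27
mm [-0.3  -0.96  2.17] dp [-0.0015, -0.0048, 0.0109] twist -0.0001
```

View pics/side4.png

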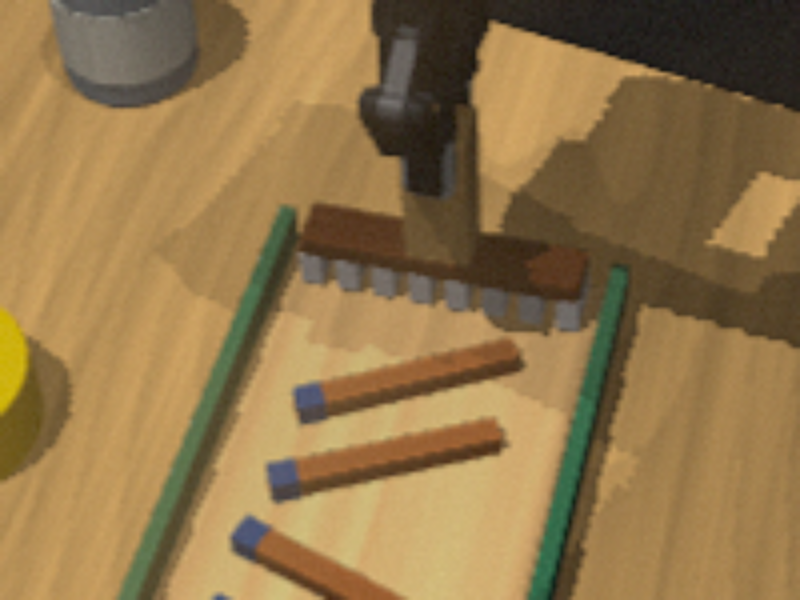

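drive_tool(
  gripper=[0,0,0,0,0,0,0,0,0,0,0,0,0,0,0,0,0,0,0,0],
  dp=[
    [0,0,0.004],
    [0,0,0.008],
    [0,-0.01,0.008],
    [0,-0.03,0.008],
    [0,-0.05,0.008],
    [0,-0.07,0.008],
    [0,-0.09,0.008],
    [0,-0.11,0.008],
    [0,-0.13,0.008],
    [0,-0.15,0.008],
    [0,-0.17,0.008],
    [0,-0.19,0.008],
    [0,-0.21,0.008],
    [0,-0.23,0.008],
    [0,-0.25,0.008],
    [0,-0.27,0.008],
    [0,-0.29,0.008],
    [0,-0.31,0.008],
    [0,-0.33,0.008],
    [0,-0.34,0.008],
  ],
  twist=[0,0,0,0,0,0,0,0,0,0,0,0,0,0,0,0,0,0,0,0],
)

```text
time_s: 10.05
eef_pos: [562.3, 10.5, 66.8]
ee_rot: [-0.0, 1.0, 0.003, 0.0]
force: [-0.4, 0.1, -1.8]
grip_width: 0.266
```

```bash
python3 go.py 562.5 -57 67 0.3
python3 - <<'E'
from h import *
d=cam("side");x,y=180,240
cv2.imwrite("pics/side5.png",cv2.resize(d["pixels"][y:y+240,x:x+210,::-1],None,fx=2.5,fy=2.5))
E
```

```text
t 10.05 pos [562.26  10.49  66.82] yaw 0.31 tilt z [ 1.e-04  0.e+00 -1.e+00] F [-0.43  0.13 -1.76] w 0.266
mm [-0.12 67.49 -0.18] dp [-0.0006, 0.3374, -0.0009] twist 0.0001
```

View pics/side5.png

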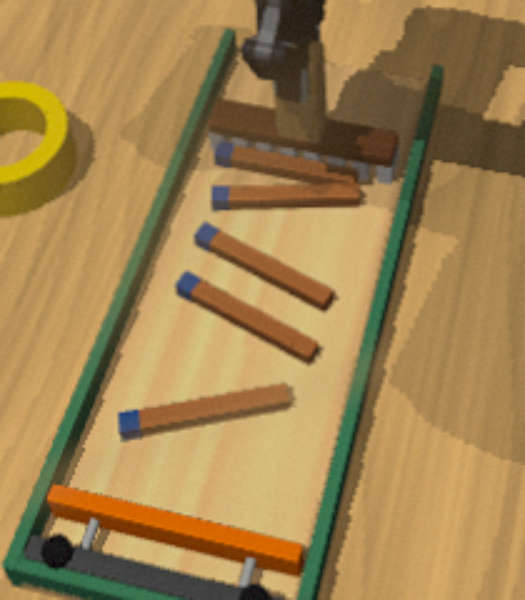

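The first dowel has squared up to the rake at (290,160) in the crop and the second is joining it, so I keep combing.

drive_tool(
  gripper=[0,0,0,0,0,0,0,0,0,0,0,0,0,0,0,0,0,0,0,0],
  dp=[
    [0,-0.01,0],
    [0,-0.03,0],
    [0,-0.05,0],
    [0,-0.07,0],
    [0,-0.09,0],
    [0,-0.11,0],
    [0,-0.13,0],
    [0,-0.15,0],
    [0,-0.17,0],
    [0,-0.19,0],
    [0,-0.21,0],
    [0,-0.23,0],
    [0,-0.25,0],
    [0,-0.27,0],
    [0,-0.29,0],
    [0,-0.31,0],
    [0,-0.33,0],
    [0,-0.35,0],
    [0,-0.37,0],
    [0,-0.39,0],
  ],
  twist=[0,0,0,0,0,0,0,0,0,0,0,0,0,0,0,0,0,0,0,0],
)

```text
time_s: 12.1
eef_pos: [561.9, 88.4, 66.8]
ee_rot: [0.0, 1.0, 0.003, 0.0]
force: [-0.4, -0.3, -1.6]
grip_width: 0.267
```

```bash
python3 go.py 562.5 -57 67 0.3
python3 - <<'E'
from h import *
d=cam("side");x,y=180,240
cv2.imwrite("pics/side6.png",cv2.resize(d["pixels"][y:y+240,x:x+210,::-1],None,fx=2.5,fy=2.5))
E
```

```text
t 12.1 pos [561.87  88.39  66.83] yaw 0.29 tilt z [ 1.e-04 -1.e-04 -1.e+00] F [-0.4  -0.34 -1.58] w 0.267
mm [-1.1000e-01  1.4539e+02 -1.7000e-01] dp [-0.0005, 0.727, -0.0008] twist -0.0001
```

View pics/side6.png

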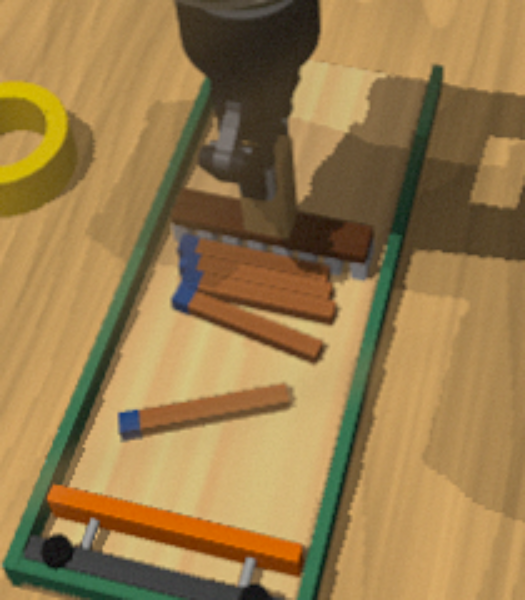

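drive_tool(
  gripper=[0,0,0,0,0,0,0,0,0,0,0,0,0,0,0,0,0,0,0,0],
  dp=[
    [0,-0.01,0],
    [0,-0.03,0],
    [0,-0.05,0],
    [0,-0.07,0],
    [0,-0.09,0],
    [0,-0.11,0],
    [0,-0.13,0],
    [0,-0.15,0],
    [0,-0.17,0],
    [0,-0.19,0],
    [0,-0.21,0],
    [0,-0.23,0],
    [0,-0.25,0],
    [0,-0.27,0],
    [0,-0.29,0],
    [0,-0.31,0],
    [0,-0.33,0],
    [0,-0.35,0],
    [0,-0.37,0],
    [0,-0.39,0],
  ],
  twist=[0,0,0,0,0,0,0,0,0,0,0,0,0,0,0,0,0,0,0,0],
)

```text
time_s: 14.15
eef_pos: [561.5, 166.4, 66.8]
ee_rot: [0.0, 1.0, 0.003, 0.0]
force: [0.1, -0.3, -2.5]
grip_width: 0.27
```

```bash
python3 go.py 562.5 -57 67 0.3
python3 - <<'E'
from h import *
d=cam("side");x,y=180,240
cv2.imwrite("pics/side7.png",cv2.resize(d["pixels"][y:y+240,x:x+210,::-1],None,fx=2.5,fy=2.5))
E
```

```text
t 14.15 pos [561.47 166.41  66.82] yaw 0.29 tilt z [ 1.e-04 -0.e+00 -1.e+00] F [ 0.11 -0.34 -2.5 ] w 0.27
mm [-1.0000e-01  2.2341e+02 -1.8000e-01] dp [-0.0005, 1.1171, -0.0009] twist -0.0001
```

View pics/side7.png

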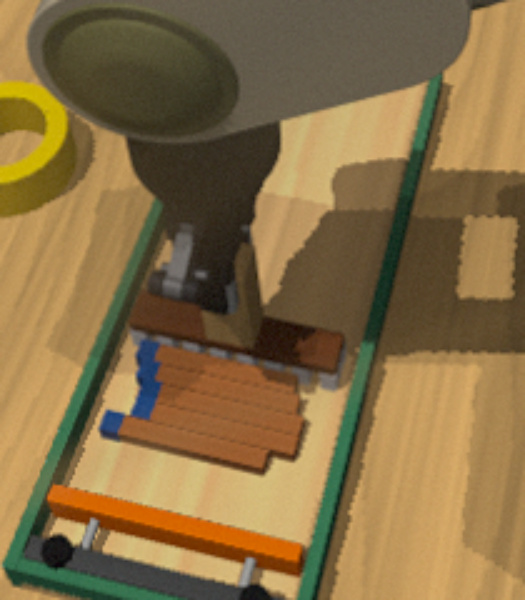

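```bash
cat > gap.py <<'E'
from h import *
d=cam("side");C=np.array([560.55,124.6]);v=np.array([-.0052,1.]);
m=mask(d,(8,190,60),(18,255,255));m[:430]=0;m[:,:180]=0;m[:,320:]=0
big=max(comps(m),key=lambda c:c[0][4]);print("orange",big[0])
ys,xs=np.where(big[2])
# top edge of orange nearest -y : per column, topmost pixel = top-near edge z=34
top=[(x,ys[xs==x].min()) for x in range(xs.min()+8,xs.max()-8)]
P=onz(d,np.array(top)-[0,.5],34);t=(P[:,:2]-C)@v
print("orange near top edge tray y: med",np.median(t).round(2), "ends",np.median(t[:15]).round(1),np.median(t[-15:]).round(1))
s=ctrl.sense();print(s["eef_pos"].round(2),s["force"].round(2),"rake front tray y",(s["eef_pos"][1]-C[1]+12).round(2))
E
python3 gap.py
python3 - <<'E'
from h import *
d=cam("side");C=np.array([560.55,124.6])
Z=lambda x,y:((x+.5)/2.5-.5+180,(y+.5)/2.5-.5+240)
print(onz(d,[Z(119,437),Z(265,473)],10)[:,1]-C[1],onz(d,[Z(122,416),Z(268,452)],22)[:,1]-C[1])
E
```

```text
orange [ 199  434  103   37 1288]
orange near top edge tray y: med 152.06 ends 152.3 152.1
[561.39 166.67  66.77] [-0.07 -0.54 -1.95] rake front tray y 54.07
[109.56885323 109.93424524] [101.8594707 102.5001468]
```

drive_tool(
  gripper=[0,0,0,0,0,0,0,0,0,0,0,0],
  dp=[
    [0,-0.01,0],
    [0,-0.025,0],
    [0,-0.04,0],
    [0,-0.055,0],
    [0,-0.07,0],
    [0,-0.085,0],
    [0,-0.1,0],
    [0,-0.115,0],
    [0,-0.13,0],
    [0,-0.135,0],
    [0,-0.135,0],
    [0,-0.135,0],
  ],
  twist=[0,0,0,0,0,0,0,0,0,0,0,0],
)

```text
time_s: 15.5
eef_pos: [561.3, 193.1, 66.8]
ee_rot: [-0.0, 1.0, 0.003, 0.0]
force: [-0.1, -0.1, -2.0]
grip_width: 0.266
```

```bash
python3 gap.py
```

```text
orange [ 199  434  103   37 1292]
orange near top edge tray y: med 152.08 ends 152.3 152.0
[561.33 193.05  66.79] [-0.2  -0.76 -1.58] rake front tray y 80.45
```

drive_tool(
  gripper=[0,0,0,0,0],
  dp=[
    [0,-0.005,0],
    [0,-0.01,0],
    [0,-0.015,0],
    [0,-0.015,0],
    [0,-0.015,0],
  ],
  twist=[0,0,0,0,0],
)

```text
time_s: 16.05
eef_pos: [561.3, 196.2, 66.8]
ee_rot: [-0.0, 1.0, 0.003, 0.0]
force: [-1.1, 0.6, -1.6]
grip_width: 0.268
```

```bash
python3 gap.py
```

```text
orange [ 199  434  103   37 1290]
orange near top edge tray y: med 152.08 ends 152.3 152.1
[561.29 196.14  66.78] [-0.69 -0.21 -3.1 ] rake front tray y 83.54
```

Force noise is about ±0.5 N. I step on in 2 mm increments.

drive_tool(
  gripper=[0,0,0,0],
  dp=[
    [0,-0.005,0],
    [0,-0.01,0],
    [0,-0.01,0],
    [0,-0.01,0],
  ],
  twist=[0,0,0,0],
)

```text
time_s: 16.5
eef_pos: [561.3, 198.2, 66.8]
ee_rot: [-0.0, 1.0, 0.003, 0.0]
force: [-0.2, 0.2, -2.4]
grip_width: 0.27
```

```bash
python3 gap.py
```

```text
orange [ 199  434  102   37 1314]
orange near top edge tray y: med 151.75 ends 152.3 152.0
[561.28 198.16  66.79] [-0.3  -1.14 -2.83] rake front tray y 85.56
```

drive_tool(
  gripper=[0,0,0,0],
  dp=[
    [0,-0.005,0],
    [0,-0.01,0],
    [0,-0.01,0],
    [0,-0.01,0],
  ],
  twist=[0,0,0,0],
)

```text
time_s: 16.95
eef_pos: [561.3, 200.2, 66.8]
ee_rot: [-0.0, 1.0, 0.003, -0.0]
force: [-1.1, -0.5, -2.2]
grip_width: 0.27
```

```bash
python3 gap.py
```

```text
orange [ 199  434  102   37 1318]
orange near top edge tray y: med 151.69 ends 151.9 151.8
[561.27 200.15  66.8 ] [ 0.81  0.19 -2.59] rake front tray y 87.55
```

drive_tool(
  gripper=[0,0,0,0],
  dp=[
    [0,-0.005,0],
    [0,-0.01,0],
    [0,-0.01,0],
    [0,-0.01,0],
  ],
  twist=[0,0,0,0],
)

```text
time_s: 17.4
eef_pos: [561.3, 202.2, 66.8]
ee_rot: [-0.0, 1.0, 0.003, 0.0]
force: [-0.1, -0.4, -1.9]
grip_width: 0.266
```

```bash
python3 gap.py
```

```text
orange [ 199  434  103   37 1307]
orange near top edge tray y: med 151.87 ends 152.2 152.0
[561.25 202.14  66.78] [-0.04 -0.13 -2.67] rake front tray y 89.54
```

drive_tool(
  gripper=[0,0,0,0],
  dp=[
    [0,-0.005,0],
    [0,-0.01,0],
    [0,-0.01,0],
    [0,-0.01,0],
  ],
  twist=[0,0,0,0],
)

```text
time_s: 17.85
eef_pos: [561.3, 204.2, 66.8]
ee_rot: [-0.0, 1.0, 0.003, -0.0]
force: [-0.8, 0.6, -2.2]
grip_width: 0.265
```

```bash
python3 gap.py
```

```text
orange [ 199  434  103   37 1310]
orange near top edge tray y: med 151.82 ends 152.2 152.1
[561.24 204.15  66.8 ] [ 0.47  1.19 -2.41] rake front tray y 91.55
```

drive_tool(
  gripper=[0,0,0,0],
  dp=[
    [0,-0.005,0],
    [0,-0.01,0],
    [0,-0.01,0],
    [0,-0.01,0],
  ],
  twist=[0,0,0,0],
)

```text
time_s: 18.3
eef_pos: [561.3, 206.0, 66.8]
ee_rot: [0.0, 1.0, 0.003, 0.0]
force: [0.4, -0.9, -1.9]
grip_width: 0.27
```

```bash
python3 gap.py
python3 - <<'E'
from h import *
d=cam("side");x,y=180,330
cv2.imwrite("pics/side8.png",cv2.resize(d["pixels"][y:y+150,x:x+180,::-1],None,fx=4,fy=4))
E
```

```text
orange [ 199  434  103   37 1310]
orange near top edge tray y: med 151.87 ends 152.3 152.0
[561.33 205.98  66.8 ] [ 0.05 -1.28 -2.15] rake front tray y 93.38
```

View pics/side8.png

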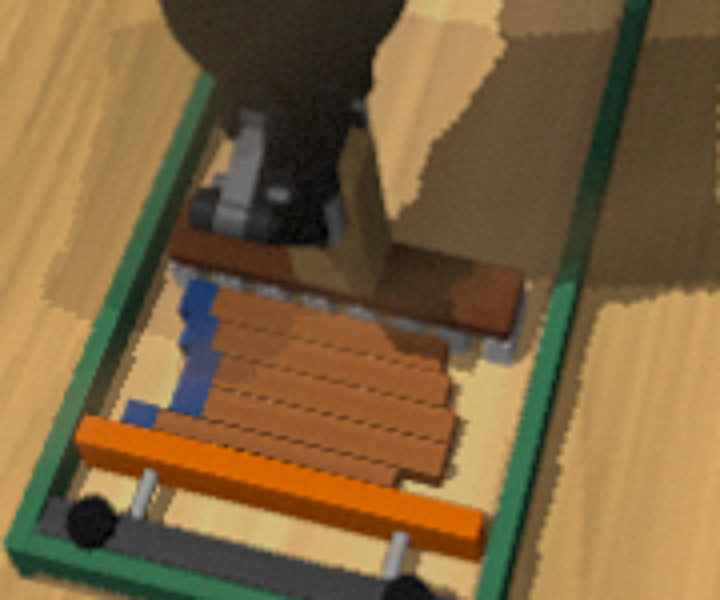

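drive_tool(
  gripper=[0,0,0,0],
  dp=[
    [0,-0.005,0],
    [0,-0.01,0],
    [0,-0.01,0],
    [0,-0.01,0],
  ],
  twist=[0,0,0,0],
)

```text
time_s: 18.8
eef_pos: [561.3, 207.8, 66.8]
ee_rot: [0.0, 1.0, 0.003, 0.0]
force: [1.1, -4.5, -1.2]
grip_width: 0.266
```

```bash
python3 gap.py
```

```text
orange [ 198  434  103   38 1310]
orange near top edge tray y: med 153.34 ends 153.6 153.6
[561.37 207.84  66.83] [ 1.03 -5.79 -1.89] rake front tray y 95.24
```

drive_tool(
  gripper=[0,0,0,0],
  dp=[
    [0,-0.005,0],
    [0,-0.01,0],
    [0,-0.01,0],
    [0,-0.01,0],
  ],
  twist=[0,0,0,0],
)

```text
time_s: 19.25
eef_pos: [561.4, 209.8, 66.8]
ee_rot: [0.0, 1.0, 0.003, 0.0]
force: [0.6, -5.5, -0.6]
grip_width: 0.266
```

```bash
python3 gap.py
```

```text
orange [ 197  436  104   37 1312]
orange near top edge tray y: med 155.25 ends 155.5 155.5
[561.35 209.84  66.87] [ 1.23 -5.36 -1.27] rake front tray y 97.24
```

drive_tool(
  gripper=[0,0,0,0],
  dp=[
    [0,-0.005,0],
    [0,-0.01,0],
    [0,-0.01,0],
    [0,-0.01,0],
  ],
  twist=[0,0,0,0],
)

```text
time_s: 19.7
eef_pos: [561.4, 211.6, 66.9]
ee_rot: [0.0, 1.0, 0.003, 0.0]
force: [1.0, -6.1, -0.9]
grip_width: 0.266
```

```bash
python3 gap.py
```

```text
orange [ 197  437  103   37 1315]
orange near top edge tray y: med 156.89 ends 157.1 157.1
[561.4  211.59  66.89] [ 1.85 -6.55 -0.27] rake front tray y 98.99
```

drive_tool(
  gripper=[0,0,0,0,0],
  dp=[
    [0,-0.005,0],
    [0,-0.01,0],
    [0,-0.015,0],
    [0,-0.015,0],
    [0,-0.015,0],
  ],
  twist=[0,0,0,0,0],
)

```text
time_s: 20.25
eef_pos: [561.4, 214.2, 66.9]
ee_rot: [0.001, 1.0, 0.003, 0.0]
force: [1.3, -8.2, -0.7]
grip_width: 0.269
```

```bash
python3 gap.py
python3 - <<'E'
from h import *
d=cam("side");x,y=180,330
cv2.imwrite("pics/side9.png",cv2.resize(d["pixels"][y:y+150,x:x+180,::-1],None,fx=4,fy=4))
E
```

```text
orange [ 196  439  104   37 1314]
orange near top edge tray y: med 159.33 ends 159.7 159.6
[561.45 214.18  66.89] [ 1.39 -7.46 -0.81] rake front tray y 101.58
```

View pics/side9.png

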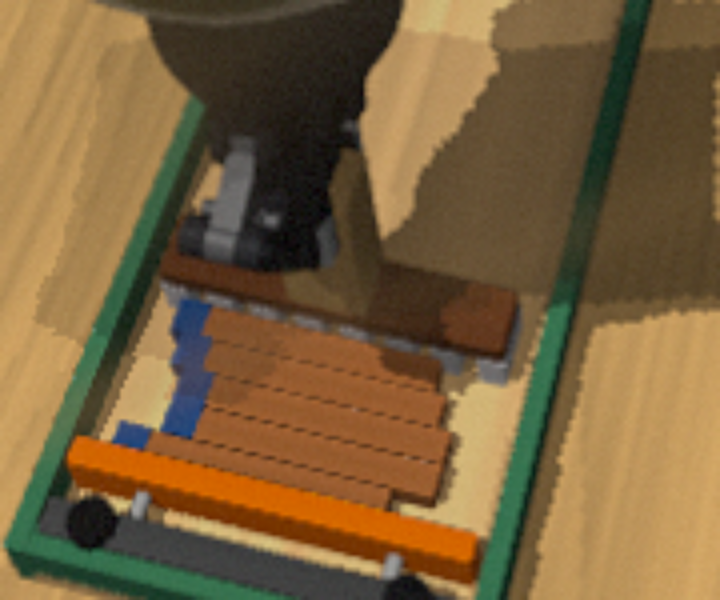

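The stop has given about 7.6 mm (image 7.5, TCP 7.8, force 7.8 N). I nudge it slightly further, hold, then ease back slowly so the rows follow the stop home.

drive_tool(
  gripper=[0,0,0,0,0,0,0,0,0,0,0,0,0,0,0,0,0,0,0,0],
  dp=[
    [0,-0.002,0],
    [0,-0.002,0],
    [0,-0.002,0],
    [0,-0.002,0],
    [0,-0.002,0],
    [0,0.002,0],
    [0,0.006,0],
    [0,0.01,0],
    [0,0.014,0],
    [0,0.018,0],
    [0,0.022,0],
    [0,0.026,0],
    [0,0.03,0],
    [0,0.034,0],
    [0,0.038,0],
    [0,0.042,0],
    [0,0.046,0],
    [0,0.05,0],
    [0,0.055,0],
    [0,0.06,0],
  ],
  twist=[0,0,0,0,0,0,0,0,0,0,0,0,0,0,0,0,0,0,0,0],
)

```text
time_s: 22.35
eef_pos: [561.1, 203.3, 66.7]
ee_rot: [-0.0, 1.0, 0.003, -0.0]
force: [0.3, 0.4, -1.9]
grip_width: 0.268
```

```bash
python3 gap.py
```

```text
orange [ 199  434  103   37 1314]
orange near top edge tray y: med 151.84 ends 152.3 152.0
[561.12 203.12  66.73] [ 0.18  1.02 -1.94] rake front tray y 90.52
```

drive_tool(
  gripper=[0,0,0,0,0,0,0,0,0],
  dp=[
    [0,0.02,0],
    [0,0.05,0],
    [0,0.1,0],
    [0,0.15,0],
    [0,0.2,0],
    [0,0.25,0],
    [0,0.28,-0.02],
    [0,0.3,-0.06],
    [0,0.3,-0.1],
  ],
  twist=[0,0,0,0,0,0,0,0,0],
)

```text
time_s: 23.3
eef_pos: [561.8, 142.7, 87.7]
ee_rot: [-0.0, 1.0, 0.002, 0.0]
force: [-0.3, 0.2, -2.5]
grip_width: 0.265
```

```bash
python3 gap.py;python3 go.py 562 -57 120 0.3
python3 - <<'E'
from h import *
d=cam("side");x,y=180,330
cv2.imwrite("pics/side10.png",cv2.resize(d["pixels"][y:y+150,x:x+180,::-1],None,fx=4,fy=4))
E
```

```text
orange [ 199  434  103   37 1305]
orange near top edge tray y: med 151.89 ends 152.3 152.1
[562.48 143.14  89.21] [ 1.04 -0.11 -0.84] rake front tray y 30.54
t 23.35 pos [562.48 143.14  89.21] yaw 0.29 tilt z [ 2.9e-03  3.0e-04 -1.0e+00] F [ 1.04 -0.11 -0.84] w 0.271
mm [ -1.39 200.12 -30.84] dp [-0.0069, 1.0006, -0.1542] twist -0.0002
```

View pics/side10.png

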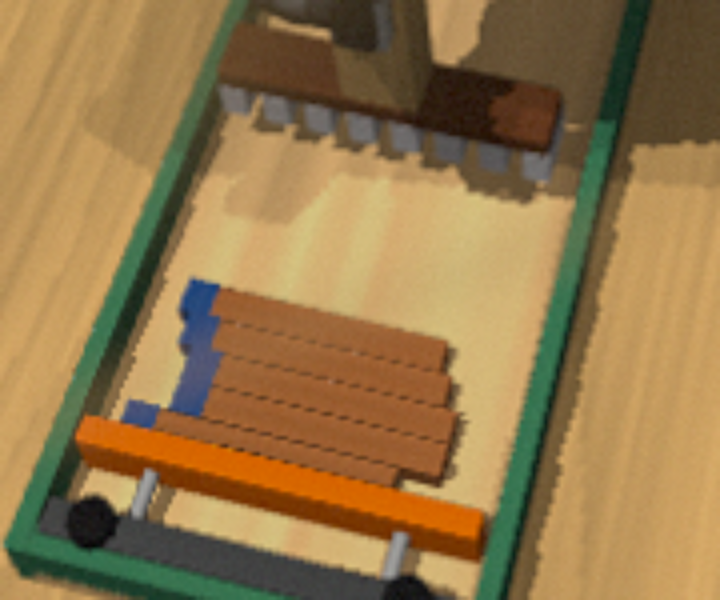

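The rows are tight and parallel against the stop (crop 180–460, 280–485), and the stop is back at rest. Now I carry the rake back.

drive_tool(
  gripper=[0,0,0,0,0,0,0,0,0,0,0,0,0,0,0,0],
  dp=[
    [0,0,-0.03],
    [0,0,-0.08],
    [0,0,-0.13],
    [0,0.03,-0.15],
    [0,0.1,-0.155],
    [0,0.2,-0.155],
    [0,0.31,-0.155],
    [0,0.42,-0.155],
    [0,0.53,-0.155],
    [0,0.64,-0.155],
    [0,0.75,-0.155],
    [0,0.86,-0.155],
    [0,0.94,-0.155],
    [0,0.99,-0.155],
    [0,1,-0.155],
    [0,1,-0.155],
  ],
  twist=[0,0,0,0,0,0,0,0,0,0,0,0,0,0,0,0],
)

```text
time_s: 25.0
eef_pos: [562.5, -56.8, 117.7]
ee_rot: [-0.0, 1.0, 0.002, -0.0]
force: [-0.5, 0.1, -2.3]
grip_width: 0.264
```

```bash
python3 go.py 494.5 -279 100 -8
```

```text
t 25.0 pos [562.52 -56.77 117.72] yaw 0.28 tilt z [-2.e-04  3.e-04 -1.e+00] F [-0.46  0.1  -2.28] w 0.264
mm [-69.11 221.89  17.68] dp [-0.3456, 1.1095, 0.0884] twist 0.092
```

drive_tool(
  gripper=[0,0,0,0,0,0,0,0,0,0,0,0,0],
  dp=[
    [-0.01,0.03,0],
    [-0.03,0.1,0],
    [-0.06,0.2,0],
    [-0.1,0.31,0],
    [-0.13,0.42,0],
    [-0.16,0.53,0],
    [-0.2,0.64,0],
    [-0.23,0.75,0],
    [-0.26,0.86,0],
    [-0.29,0.94,0],
    [-0.33,0.98,0],
    [-0.34,0.99,0],
    [-0.346,1.0,0],
  ],
  twist=[0,0.01,0.02,0.03,0.04,0.05,0.06,0.07,0.08,0.09,0.092,0.092,0.092],
)

```text
time_s: 26.3
eef_pos: [494.2, -256.9, 117.8]
ee_rot: [-0.0, 0.998, -0.07, -0.0]
force: [0.8, -0.4, -1.9]
grip_width: 0.266
```

```bash
python3 go.py 494.5 -279 68 -8
```

```text
t 26.3 pos [ 494.17 -256.88  117.84] yaw -7.97 tilt z [-1.e-04  4.e-04 -1.e+00] F [ 0.76 -0.43 -1.93] w 0.266
mm [ 3.4  21.88 49.84] dp [0.017, 0.1094, 0.2492] twist 0.0003
```

drive_tool(
  gripper=[0,0,0,0,0,0,0,0,0,0,0],
  dp=[
    [0.005,0.03,0],
    [0.01,0.07,0],
    [0.017,0.1,0],
    [0.017,0.109,0.02],
    [0.017,0.109,0.07],
    [0.017,0.109,0.13],
    [0.017,0.109,0.19],
    [0.017,0.109,0.23],
    [0.017,0.109,0.248],
    [0.017,0.109,0.248],
    [0.017,0.109,0.248],
  ],
  twist=[0,0,0,0,0,0,0,0,0,0,0],
)

```text
time_s: 27.4
eef_pos: [495.0, -279.4, 68.5]
ee_rot: [0.0, 0.998, -0.07, 0.0]
force: [0.2, 0.2, -1.8]
grip_width: 0.269
```

```bash
python3 go.py 494.5 -279 60.3 -8
python3 - <<'E'
from h import *
d=cam("side");x,y=280,120
cv2.imwrite("pics/side11.png",cv2.resize(d["pixels"][y:y+130,x:x+180,::-1],None,fx=4,fy=4))
E
```

```text
t 27.4 pos [ 494.96 -279.44   68.52] yaw -7.99 tilt z [ 5.e-04 -4.e-04 -1.e+00] F [ 0.25  0.2  -1.75] w 0.269
mm [-0.52 -0.38  8.22] dp [-0.0026, -0.0019, 0.0411] twist 0.0002
```

View pics/side11.png

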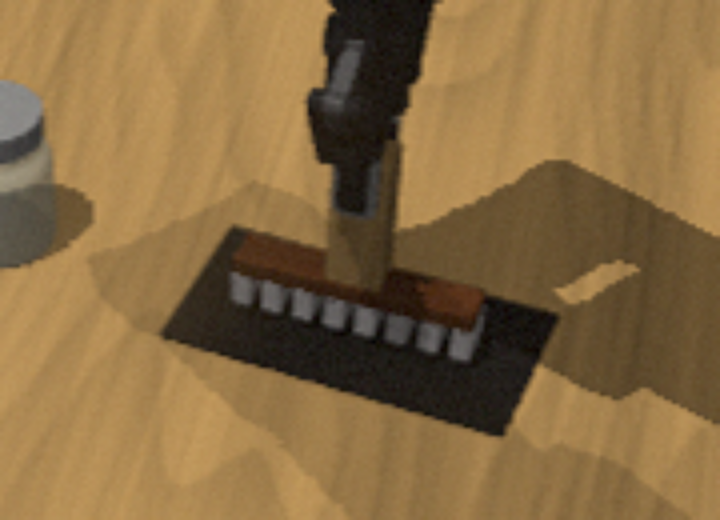

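The rake is over the mat (teeth at 230–480, 270–360 in the crop), about 8 mm up. I lower it to just touching.

drive_tool(
  gripper=[0,0,0,0,0,0,0],
  dp=[
    [0,0,0.01],
    [0,0,0.02],
    [0,0,0.03],
    [0,0,0.036],
    [0,0,0.04],
    [0,0,0.04],
    [0,0,0.04],
  ],
  twist=[0,0,0,0,0,0,0],
)

```text
time_s: 28.15
eef_pos: [494.7, -279.3, 60.3]
ee_rot: [0.0, 0.998, -0.07, -0.0]
force: [-2.0, 0.5, 0.8]
grip_width: 0.266
```

```bash
python3 go.py 494.5 -279 60 -8
```

```text
t 28.15 pos [ 494.68 -279.32   60.31] yaw -7.99 tilt z [-1.e-04 -0.e+00 -1.e+00] F [-1.96  0.52  0.82] w 0.266
mm [-0.22 -0.29  0.31] dp [-0.0011, -0.0015, 0.0015] twist 0.0002
```

drive_tool(
  gripper=[0.27,0.3,0.35,0.4,0.5,0.65,0.8,1,1,1,1,1],
  dp=[
    [0,0,0],
    [0,0,0],
    [0,0,0],
    [0,0,0],
    [0,0,0],
    [0,0,0],
    [0,0,0],
    [0,0,0],
    [0,0,0],
    [0,0,0],
    [0,0,0],
    [0,0,0],
  ],
  twist=[0,0,0,0,0,0,0,0,0,0,0,0],
)

```text
time_s: 29.35
eef_pos: [494.7, -279.3, 60.2]
ee_rot: [-0.0, 0.998, -0.07, -0.0]
force: [0.2, 0.3, -0.2]
grip_width: 0.999
```

drive_tool(
  gripper=[1,1,1,1,1,1,1,1,1],
  dp=[
    [0,0,-0.03],
    [0,0,-0.1],
    [0,0,-0.2],
    [0,0,-0.32],
    [0,0,-0.44],
    [0,0,-0.54],
    [0,0,-0.6],
    [0,0,-0.6],
    [0,0,-0.6],
  ],
  twist=[0,0,0,0,0,0,0,0,0],
)

```text
time_s: 30.25
eef_pos: [494.5, -279.1, 179.5]
ee_rot: [-0.0, 0.998, -0.07, -0.0]
force: [1.0, 0.0, -0.4]
grip_width: 1.002
```

```bash
python3 gap.py
python3 - <<'E'
from h import *
for n in("side","top"):
    d=cam(n); cv2.imwrite(f"pics/{n}12.png",d["pixels"][:,:,::-1])
E
```

```text
orange [ 199  434  103   37 1309]
orange near top edge tray y: med 151.92 ends 152.3 152.1
[ 494.36 -279.    179.08] [ 0.3  -0.29 -0.28] rake front tray y -391.6
```

View pics/side12.png

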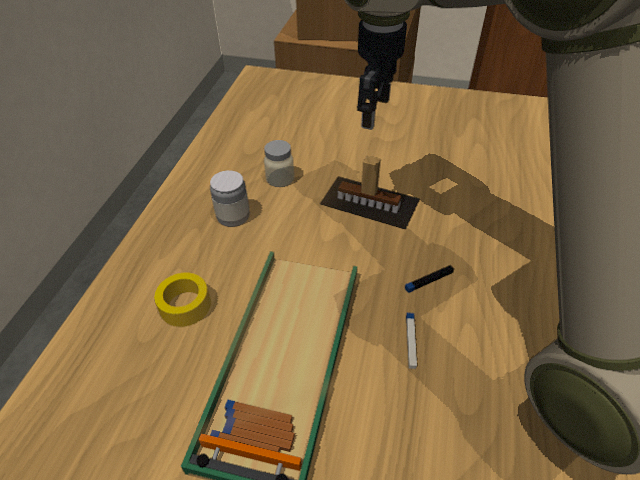

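View pics/top12.png

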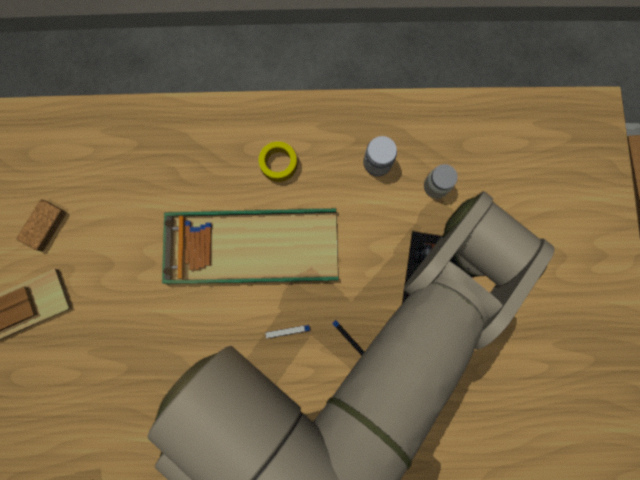

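The rake stands on the mat at (370,195) in the side view. The rows are tight at the stop (cols 184–212 in the top view), the bystanders haven't moved, and the gripper is clear. I hand in.

```bash
python3 -c "
from rig import job
print(job.finish_job())"
```

```text
the job is handed in; nothing more can be done
None
```

I combed the five dowels into close parallel rows against the orange stop, pressed it back about 8 mm, stood the rake back on its mat, and handed the job in at about 30 s.

- **Press:** The stop gave 7.5 mm by camera and about 7.8 mm by tool position. The force was about 7.8 N, which matches the spring at 8 mm. I then commanded about 0.4 mm more, held, and eased back slowly. I did not read the stop again at that final depth, but it was well short of bottoming.
- **Rows:** The stop face read within 0.1 mm of its rest position afterwards (151.9 mm along the tray). The rows followed it back and stayed tight and parallel. The dowel nearest the stop sits offset a little sideways from the other four.
- **Rake and bystanders:** The rake stands upright on the mat, about 3 mm and 1.6° from where it started. The jar, can and tape look unmoved, and the gripper was open and about 65 mm above the rake at hand-in.
- **Disagreement between checks:** A rough camera estimate of the front dowel's face came out about 4 mm short of the position worked out from the rake, so I found the stop by touch instead.

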